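Drive the bung out of a drying tube and brush it through

ROBOT

A 6-joint arm with a two-finger parallel gripper is mounted at the origin on a cart in front of the work surface, level with it; the furniture and walls round the work are solid. World frame = base frame: x ahead of the robot, y to its left, z up, the work surface at z = 0. Lengths are in m, angles in rad, forces in N, time in s.
With the tool pointing down it reaches from about 0.3 to 0.875 m from the base axis. Payload 6.4 kg.
Tool frame: the origin (TCP) lies at the very end of the fingers, on their centre line; the grasp point (between the pads) lies 19 mm behind it; z points along the fingers, y is the line along which they close (so a half turn about z gives the same grasp; the last joint's range is limited). The gripper opens to 85 mm and grips with 20 to 120 N. Pads are 22 mm wide; open, the fingers measure 114 mm over their backs; the gripper's body (76 mm by 85 mm) begins 54 mm behind the grasp point. The pads swing forward as they close: fully open they stand 13 mm farther back than shut.
Start: joints at [-1.444, 0.181, 1.607, -0, 1.354, -0.206], TCP at [0.188, -0.543, 0.204] pointing down, gripper open.
Joint ranges: [-2.99, 2.99], [-0.89, 2.07], [0.3, 2.58], [-1.14, 4.28], [0, 2.63], [-3.12, 3.12]. Speed limits (rad/s): [2.57, 2.57, 3.01, 3.14, 3.14, 3.14].

INTERFACE

Orientations are given as a unit quaternion [w, x, y, z].
In Python, from bench import ctrl gives the robot as it stands.
- The arm moves only by the tool jog_arm, never from a script. Its argument "series" is a list that holds one entry, the list of rows, each a list of 7 numbers: the shift along the tool's x, y, z in mm, then the turn, a rotation vector about the tool's x, y, z in rad, then the finger opening in mm, from 0 to 85.4. In form: [[[tx, ty, tz, rx, ry, rz, gripper], ...]]. A call has exactly 10 rows; each row shifts and turns the commanded pose from where the row before left it, along the tool's axes as they then stand; what a row does not reach is not made up. A row lasts 1/10 s, in which the tool goes at most 50 mm and 8.59 degrees, less where a joint would pass 70% of its speed; a pose out of reach is approached as far as the arm can. A call with a gripper value outside its range is refused whole. The fingers move at their own pace and stop on an object; the grip force is fixed at half the most. Time passes only in rows, so rows that do not move let the fingers close, or fill a call up. It gives the time, the measured TCP pose, the force, the opening and the grip force at its end, in the units of the state.
- ctrl.get_obs(): the state, without advancing time (a new reading comes with each control period).
- ctrl.camera(name): name is "scene" or "side" or "wrist"; returns a dict with "frame" (384x512x3 uint8, blue, green, red), "z_map" (384x512 float32, m along the optical axis (not along the pixel's ray), 0 where there is no reading), "fx", "fy", "cx", "cy" (pixels), "k1" (the pictures are not rectified: a ray, as slopes to the right and down, at radius r is drawn at 1 + k1 r^2 times it, then the intrinsics apply), "xyz" and "rotation" of the camera in the world. Camera axes: x right, y down, z forward; pixel columns grow to the right and rows downward; lengths in m; the calibration is good to about 2 mm. A picture is of the moment at which its call begins.
- ctrl.hand_in(): hands the job in; it is judged then, once.
The state is a dict: "time_s": time; "q": joint angles; "dq": joint speeds; "joint_efforts": joint torques, N m; "eef_pos": TCP position; "eef_rot": TCP orientation; "wrist_force": force on the tool from outside, world axes, zero at the start; "torque": the same for the moment, N m; "opening": opening from 0.0 (shut) to 1.0 (fully open); "grasp_force": force on a finger pad.
Only numpy, scipy, OpenCV 4.12 (cv2) and the standard library are available. Lean on these libraries where they do the work, as an engineer would, in place of code of your own. Each camera call takes 0.05 s, during which the arm holds its last target. There are 200 camera calls.

TASK

Take the tube brush out of its holder and, with its metal nose, drive the rubber bung out through the lower end of the slanted glass tube so that it drops into the dish below. Then scrub the tube from end to end three times up and down, each time drawing the bristles back up to the mouth and pushing down again until the metal nose sticks out of the lower end, and stand the brush back in its holder. Never lean hard on the glass or the stand, do not touch the bung with the gripper, and leave the bottle and beaker alone.

Things in the scene. Friction and masses are not known exactly. Their poses are not given: they have to be found in the camera images.
- stand: Retort stand, fixed to the bench: grey base plate 220 x 130 x 10 mm, a steel rod 11 mm thick and 215 mm high at its local x = +98 mm, and a clamp arm that holds the glass tube. Origin on the bench, z up; the tube's mouth leans toward the stand's -x side, 35 degrees from vertical.
- tube_end (a point): Centre of the lower end of the tube; its z axis runs up along the bore to the mouth (35 degrees from vertical). Lower collar 40 mm wide. Three spring balls in it, 4.5 mm above the end, stick about 3.5 mm into the bore once the bung is out (free passage 18 mm): the brush's nose passes them, its bristle head does not easily.
- tube_mouth (a point): Centre of the open upper end of the tube, 110 mm from tube_end along the axis, 185 mm above the bench; z axis as tube_end. Straight glass tube with a bore of 25 mm, open at the mouth; white collar 37 mm wide at the mouth; an aluminium clamp ring, 42 mm wide, 50 to 66 mm up from the lower end.
- bung: Black rubber bung, 30 g, in the tube's lower end. Origin on its axis at the flange's inner face, z along its neck. Flange (34 mm wide, 9 mm thick) outside against the tube's end; neck (22 mm wide, 18 mm long, grooved for the spring balls) up the bore. A push of some 5 to 20 N along the axis frees it with a snap after 1 to 3 mm; it drops after 5 to 15 mm in all.
- dish: Glass dish, loose, 100 mm across, 30 mm high, floor 4 mm thick, on the stand's base plate below the tube's lower end. Origin at the centre of its underside.
- brush: Tube brush, 210 mm long, 50 g, standing nose down in its holder. Origin at the nose's tip, z along the brush to the handle. Steel nose 10 mm wide, 18 mm long with its neck; bristle head 22 mm wide from 18 to 60 mm (1.5 mm to spare all round in the tube); stem 5 mm thick from 60 to 130 mm; square wooden handle 15 x 15 mm (flats face x and y) from 130 to 210 mm.
- brush_nose (a point): Tip of the brush's nose, z axis along the brush to the handle.
- brush_grip (a point): Point in the middle of the handle, 165 mm from the nose, where to grip; axes as the brush.
- holder: Brush holder, fixed: a grey round foot 76 mm wide and a white upright tube 77 mm high, 33 mm outside (41 mm at its flared mouth), bore 25 mm (33 mm at the very mouth), inner floor 12 mm above the bench. Origin on its axis at the bench.
- bottle: Bystander: reagent bottle, 56 mm wide, 105 mm high, loose. Holder and bottle may stand on either side of the stand.
- beaker: Bystander: glass beaker, 45 mm wide, 59 mm high, loose, behind the stand.
Mind the look-alikes: they are no part of the job. What is shaped like the brush but blue or purple is not meant.

How it is judged:
By the outcome, as a careful person would: the job done as asked, in the order asked, and still so for the second after the job is handed in, with the robot touching nothing.
It also fails if it takes over 53 s, if anything falls off the work surface, if the arm or the gripper's body presses on something with over 40 N, if the wrist force passes 120 N, or if a joint passes its speed limit or range.

## Working session

There is one attempt and no reset: what is moved stays moved. The work goes in short steps, Python scripts to look and compute and a tool call to move; the robot and the scene stay as the last step left them, time stands still between calls to the robot, and variables do not carry over. Pictures are saved under pics/ and viewed, at most 10 in all, crops included, and the job is handed in when it is done.

Besides the shell and the picture viewer there is one more tool, called in YAML: its name, and indented under it one key for each argument. jog_arm: Moves the arm, as the interface text tells. Its arguments: {"type":"object","properties":{"series":{"type":"array"}},"required":["series"]}

```bash
ls; mkdir -p pics; cat > h.py <<'E'
import numpy as np, cv2, pickle
from scipy.spatial.transform import Rotation as R
def snap(name,tag):
    from bench import ctrl
    c=ctrl.camera(name); pickle.dump(c,open(f'pics/{tag}.pkl','wb')); cv2.imwrite(f'pics/{tag}.png',c['frame']); return c
def load(tag): return pickle.load(open(f'pics/{tag}.pkl','rb'))
def rot(c):
    r=np.array(c['rotation'],float)
    return r if r.shape==(3,3) else R.from_quat(r[[1,2,3,0]]).as_matrix()
def K(c): return np.array([[c['fx'],0,c['cx']],[0,c['fy'],c['cy']],[0,0,1.]]),np.array([c['k1'],0,0,0,0.])
def ray(c,u,v):
    k,d=K(c); p=cv2.undistortPoints(np.array([[[u,v]]],float),k,d)[0,0]
    return rot(c)@np.array([p[0],p[1],1.])
def pt(c,u,v):
    z=c['z_map'][int(v),int(u)]; return np.array(c['xyz'])+ray(c,u,v)*z
def cloud(c):
    k,d=K(c); h,w=c['z_map'].shape; g=np.stack(np.meshgrid(np.arange(w),np.arange(h)),-1).reshape(-1,1,2).astype(float)
    p=cv2.undistortPoints(g,k,d).reshape(h,w,2); z=c['z_map'][...,None]
    return np.concatenate([p*z,z],-1)@rot(c).T+np.array(c['xyz'])
def proj(c,P):
    k,d=K(c); Rm=rot(c).T; p=(np.atleast_2d(P)-np.array(c['xyz']))@Rm.T
    return cv2.projectPoints(p,np.zeros(3),np.zeros(3),k,d)[0].reshape(-1,2)
def tri(obs):
    A=np.zeros((3,3));b=np.zeros(3)
    for c,u,v in obs:
        r=ray(c,u,v); r/=np.linalg.norm(r); M=np.eye(3)-np.outer(r,r); A+=M; b+=M@np.array(c['xyz'])
    return np.linalg.solve(A,b)
E
python3 - <<'E'
from h import *
a=snap('scene','scene0');b=snap('side','side0');w=snap('wrist','wrist0')
for c in(a,b,w): print(c['xyz'],c['rotation'],c['fx'],c['k1'])
from bench import ctrl
o=ctrl.get_obs();print(o)
cv2.imwrite('pics/all0.png',cv2.resize(np.vstack([np.hstack([a['frame'],b['frame']])]),(800,300)))
E
```

```text
pics
[-0.29113859  0.43922288  0.91000548] [ 0.22846942 -0.4817774   0.76296517 -0.36548107] 424.8292490980337 -0.029188486083453317
[ 0.51399824 -1.1683663   0.91760802] [-0.47453406  0.87949119 -0.03521469  0.00852037] 461.8034529791472 -0.1883997426391405
[ 0.26523256 -0.51633684  0.37256541] [ 0.13031192  0.80405111 -0.57240474 -0.09419888] 277.7172347778322 0.012397714452115823
{'time_s': 0.15, 'q': array([-1.44431705e+00,  1.81370115e-01,  1.60777432e+00,  4.51903225e-06,
        1.35374588e+00, -2.06263114e-01]), 'dq': array([-0.00241256, -0.00275071, -0.00459287,  0.00186918,  0.00175818,
       -0.0011303 ]), 'joint_efforts': array([ 5.05663465e-04, -4.45265079e+01, -3.51692605e+01, -3.16927290e-04,
        5.85048198e-03,  2.24927686e-05]), 'eef_pos': array([ 0.1877974 , -0.54300386,  0.20349319]), 'eef_rot': array([-6.48226090e-04,  9.86192079e-01,  1.65604232e-01,  2.80806500e-05]), 'wrist_force': array([-0.74853281,  0.04896675, -0.52769795]), 'torque': array([-0.03302978,  0.05917022, -0.00957428]), 'grasp_force': 0.0, 'opening': 0.997522125375569}
```

View pics/scene0.png

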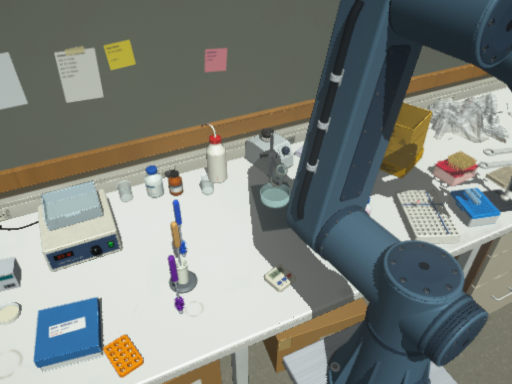

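View pics/side0.png

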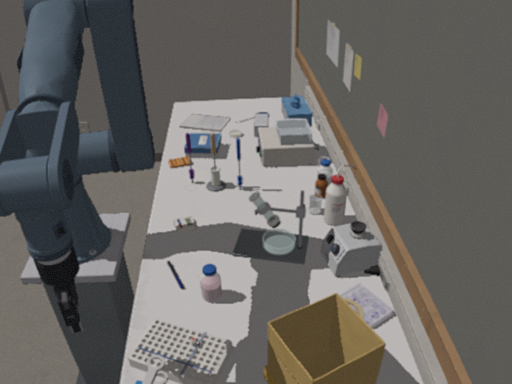

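The scene view shows the wooden-handled brush in the holder at about (177,237)/(183,280). The look-alikes are blue (178,210) and purple (173,268). In the side view the brush is at (213,150), blue at (239,160) and purple at (190,158). The tube runs (257,200)→(272,222), the rod is at (302,215), the dish at (279,242), the pink bottle at (210,283) and the beaker at (316,205).

```bash
python3 - <<'E'
from h import *
a=load('scene0');b=load('side0')
A=cv2.resize(a['frame'][190:320,130:310],None,fx=4.4,fy=4.4,interpolation=cv2.INTER_CUBIC)
B=cv2.resize(b['frame'][120:270,165:345],None,fx=4,fy=4,interpolation=cv2.INTER_CUBIC)
cv2.imwrite('pics/A.png',A[:600]);cv2.imwrite('pics/B.png',B)
C=cloud(b); hsv=cv2.cvtColor(b['frame'],cv2.COLOR_BGR2HSV)
np.set_printoptions(precision=3,suppress=True)
for n,(u,v) in dict(handle=(213,140),handle2=(214,160),holder=(215,178),foot=(206,184),blue=(239,150),blue2=(240,182),pur=(188,140),pur2=(192,175),mouth=(257,200),end=(273,222),rod=(302,195),rodb=(300,240),dish=(279,243),plate=(240,245),bottle=(210,270),beaker=(316,205)).items(): print(n,C[v,u])
# plate corners: dark region at z~0.01
Cs=cloud(a)
for n,(u,v) in dict(handle=(177,230),handle2=(178,245),holder=(183,272),blue=(178,210),pur=(172,268)).items(): print('s',n,Cs[v,u])
E
```

```text
handle [0.455 0.287 0.197]
handle2 [0.453 0.299 0.111]
holder [0.452 0.283 0.044]
foot [ 0.415  0.317 -0.   ]
blue [0.544 0.257 0.168]
blue2 [0.543 0.258 0.037]
pur [0.364 0.323 0.185]
pur2 [0.366 0.323 0.039]
mouth [ 0.583 -0.071  0.176]
end [ 0.627 -0.091  0.109]
rod [ 0.708 -0.097  0.202]
rodb [ 0.708 -0.096  0.04 ]
dish [ 0.647 -0.076  0.016]
plate [ 0.528 -0.068  0.011]
bottle [ 0.444 -0.278  0.106]
beaker [0.79  0.082 0.04 ]
s handle [0.447 0.294 0.197]
s handle2 [0.446 0.298 0.149]
s holder [0.439 0.298 0.054]
s blue [0.534 0.267 0.181]
s pur [0.355 0.337 0.178]
```

View pics/A.png

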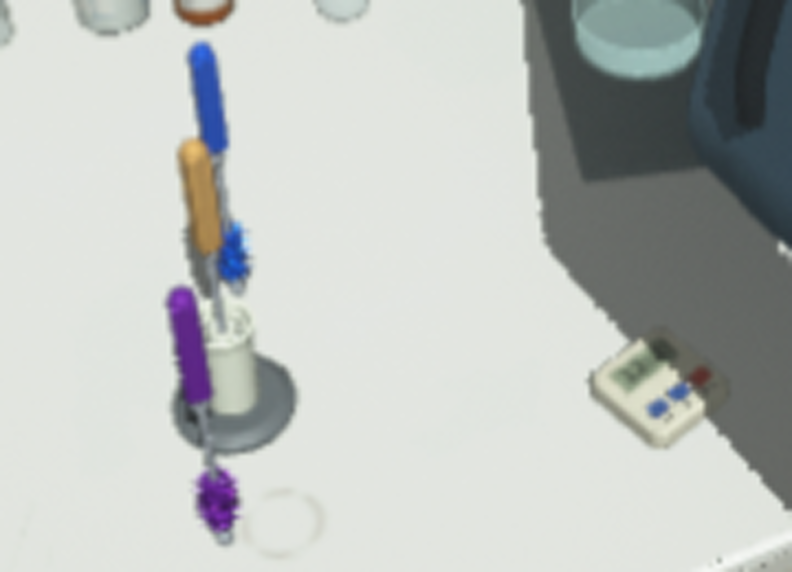

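View pics/B.png

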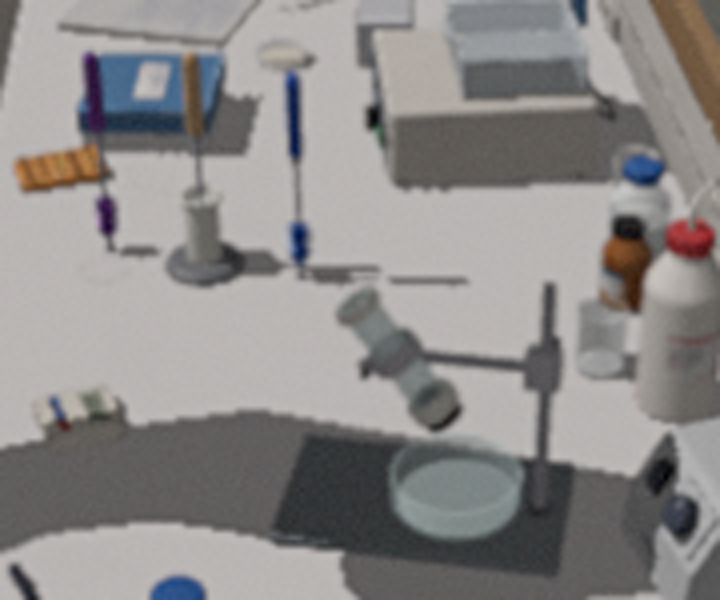

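Candidates: blue-handled (side crop (293,115)), purple-handled (93,92), wooden-handled (193,95) standing in the holder (203,225). The wooden one is the brush. The crops confirm this, and show the tube from mouth (360,302) to bung (442,412), the clamp ring at (393,352), and the rod at (545,400).

```bash
cat >> h.py <<'E'
np.set_printoptions(precision=4,suppress=True)
def obs():
    from bench import ctrl
    return ctrl.get_obs()
def toolR(o): q=np.array(o['eef_rot']); return R.from_quat(q[[1,2,3,0]])
def delta(p,Rt,o=None):
    "shift (mm, current tool axes) and rotvec to world tcp p, rotation Rt"
    o=o or obs(); T=toolR(o); return T.inv().apply(np.array(p)-o['eef_pos'])*1000,(T.inv()*Rt).as_rotvec()
E
python3 - <<'E'
from h import *
o=obs();T=toolR(o).as_matrix();w=load('wrist0')
print('cam in tool',T.T@(np.array(w['xyz'])-o['eef_pos'])); print(T.T@rot(w)); print('T',T, w['cx'],w['cy'])
b=load('side0');C=cloud(b);g=b['frame'].astype(int)
z=C[...,2]; m=(abs(z-.01)<.004)&(C[...,0]>.45)&(C[...,0]<.78)&(C[...,1]>-.2)&(C[...,1]<0.03)
print(m.sum());P=C[m][:,:2].astype(np.float32);print(cv2.minAreaRect(P))
# rod
m=(z>.03)&(z<.21)&(C[...,0]>.69)&(C[...,0]<.73)&(abs(C[...,1]+.097)<.03);print('rod',np.median(C[m],0),m.sum())
# clamp arm
m=(z>.12)&(z<.2)&(C[...,0]>.64)&(C[...,0]<.69)&(abs(C[...,1]+.08)<.06);print('arm',m.sum(),np.polyfit(C[m][:,0],C[m][:,1],1),np.median(C[m],0))
E
```

```text
cam in tool [ 0.0819 -0.0001 -0.1691]
[[ 0.0003 -0.9482 -0.3177]
 [ 1.      0.0007 -0.0009]
 [ 0.001  -0.3177  0.9482]]
T [[ 0.9452  0.3266 -0.0002]
 [ 0.3266 -0.9451  0.0013]
 [ 0.0003 -0.0013 -1.    ]] 256.95505508541476 190.98145582245937
1341
((0.6452058553695679, -0.0650123804807663), (0.1826338768005371, 0.31149548292160034), 77.80862426757812)
rod [ 0.7073 -0.0981  0.1426] 268
arm 60 [-0.2484  0.0809] [ 0.6652 -0.0847  0.146 ]
```

jog_arm:
  series:
    - [[25,-18,-12,0,0,0,85],[40,-28,-9,0,0,0,85],[40,-28,-9,0,0,0,85],[40,-28,-9,0,0,0,85],[40,-28,-9,0,0,0,85],[40,-28,-9,0,0,0,85],[40,-28,-9,0,0,0,85],[40,-28,-9,0,0,0,85],[30,-20,-8,0,0,0,85],[0,0,0,0,0,0,85]]

```text
time_s: 1.15
eef_pos: [0.4304, -0.2097, 0.2884]
eef_rot: [0.0, 0.986, 0.168, 0.001]
wrist_force: [-1.3, -0.3, -0.3]
opening: 0.994
grasp_force: 0.0
```

```bash
python3 - <<'E'
from h import *
w=snap('wrist','w1');o=obs();print(o['time_s'],o['eef_pos'],o['q'])
cv2.imwrite('pics/w1b.png',cv2.resize(w['frame'],(800,600),interpolation=cv2.INTER_CUBIC))
M=np.array([.583,-.068,.185]);ax=np.array([-.558,.13,.819])
print(proj(w,[M,M-.11*ax]))
E
```

```text
1.2 [ 0.4291 -0.2113  0.2876] [-0.7064 -0.1037  1.7334  0.      1.511   0.5272]
[[153.3954 -46.7864]
 [210.1127 -66.6104]]
```

View pics/w1b.png

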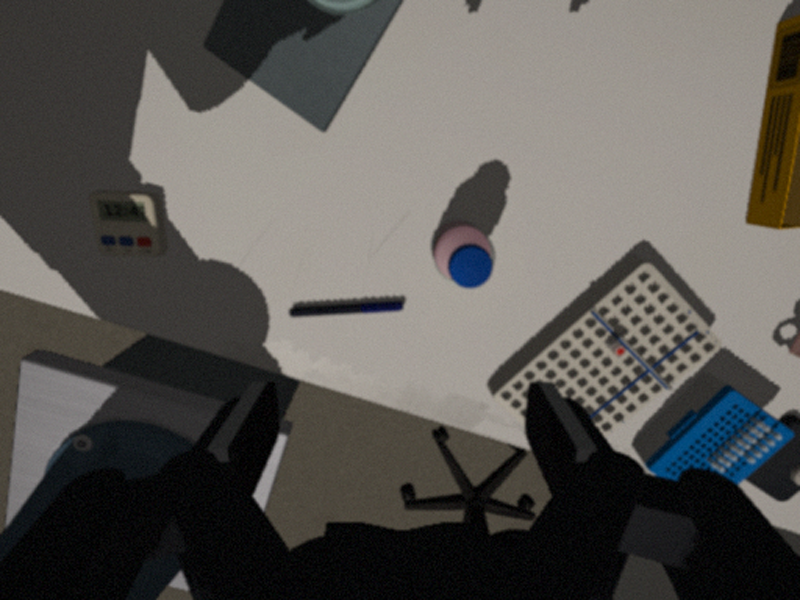

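The wrist view shows the bottle at (470,265), the pen, and the plate's corner at (325,130). The tube lies above the frame, so I'm moving on to see it.

jog_arm:
  series:
    - [[8,-13,-5,0,0,0,60],[15,-25,-8,0,0,0,60],[15,-25,-8,0,0,0,60],[15,-25,-8,0,0,0,60],[15,-25,-8,0,0,0,60],[8,-15,-5,0,0,0,60],[3,-5,0,0,0,0,60],[0,0,0,0,0,0,60],[0,0,0,0,0,0,60],[0,0,0,0,0,0,60]]

```text
time_s: 2.2
eef_pos: [0.4589, -0.0623, 0.3287]
eef_rot: [-0.0, 0.986, 0.165, -0.0]
wrist_force: [0.6, -1.3, -1.0]
opening: 0.701
grasp_force: 0.0
```

```bash
python3 - <<'E'
from h import *
w=snap('wrist','w2');o=obs();print(o['time_s'],o['eef_pos'],o['q'])
M=np.array([.583,-.068,.185]);ax=np.array([-.558,.13,.819])
p=proj(w,[M,M-.11*ax]);print(p)
cv2.imwrite('pics/w2b.png',cv2.resize(w['frame'][:190,180:430],(790,600),interpolation=cv2.INTER_CUBIC))
E
```

```text
2.25 [ 0.4589 -0.0622  0.3287] [-0.3918 -0.1568  1.7004 -0.0002  1.5988  0.8478]
[[301.9056  63.0172]
 [319.7878  25.0085]]
```

View pics/w2b.png

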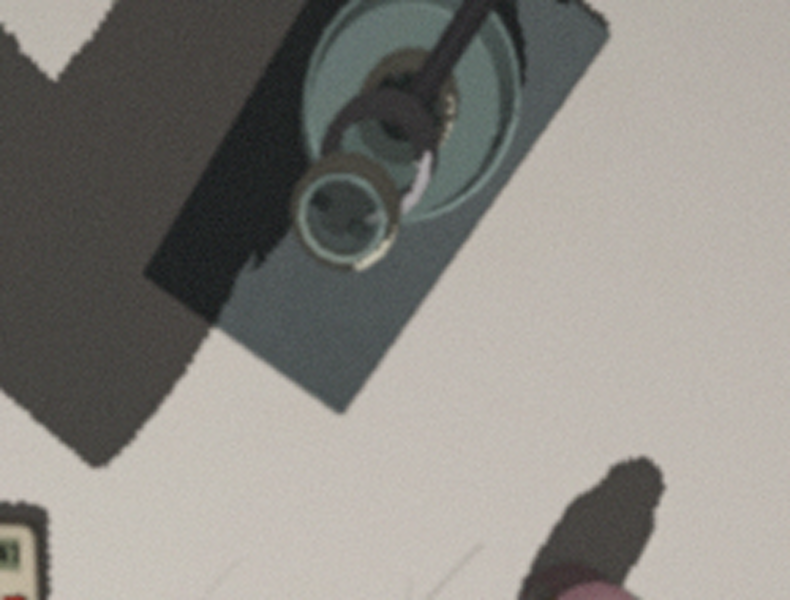

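The crop shows the mouth's bore ring at (345,217), the lower collar around (413,95) and the plate corners at (145,272), (343,412) and (608,30).

```bash
python3 - <<'E'
from h import *
w=load('w2');s=790/250
def px(x,y): return 180+(x+.5)/s-.5,(y+.5)/s-.5
def at(c,u,v,z): r=ray(c,u,v);p=np.array(c['xyz']);return p+r*(z-p[2])/r[2]
c1=at(w,*px(145,272),.01);c2=at(w,*px(343,412),.01);c3=at(w,*px(608,30),.01);print(c1,c2,c3)
print('len',np.linalg.norm(c1-c2),np.linalg.norm(c3-c2))
d=(c3-c2)/np.linalg.norm(c3-c2);e=(c1-c2)/np.linalg.norm(c1-c2);print('yaw',np.degrees(np.arctan2(d[1],d[0])),np.degrees(np.arctan2(e[1],e[0]))-90)
cen=(c1+c3)/2;print('centre',cen)
print('mouth',at(w,*px(344.5,217),.185), 'depth pt',[pt(w,*px(x,y)) for x,y in((305,195),(375,180),(385,240),(330,255))])
b=load('side0');B=lambda x,y:(165+(x+.5)/4-.5,120+(y+.5)/4-.5)
print('mouth tri',tri([(w,*px(344.5,217)),(b,*B(358,297))]))
C=cloud(w);m=(abs(C[...,2]-.185)<.014)&(np.hypot(C[...,0]-.58,C[...,1]+.068)<.04);print('mouth cloud',m.sum(),C[m].mean(0),C[m].min(0),C[m].max(0))
Cb=cloud(b);m=(Cb[...,2]>.03)&(Cb[...,2]<.21)&(Cb[...,0]>.69)&(Cb[...,0]<.73)&(abs(Cb[...,1]+.097)<.03)
# proj predicted tube on side image
yaw=np.radians(-13);
E
```

```text
[0.5368 0.0196 0.01  ] [ 0.5037 -0.1033  0.01  ] [ 0.7116 -0.1584  0.01  ]
len 0.12726597218773156 0.2151115434539512
yaw -14.859490204799227 -15.083313525772184
centre [ 0.6242 -0.0694  0.01  ]
mouth [ 0.574 -0.057  0.185] depth pt [array([ 0.5768, -0.0427,  0.178 ]), array([ 0.5859, -0.0616,  0.1937]), array([ 0.5717, -0.072 ,  0.186 ]), array([ 0.5622, -0.057 ,  0.178 ])]
mouth tri [ 0.5746 -0.0567  0.1884]
mouth cloud 814 [ 0.5777 -0.0573  0.1832] [ 0.5591 -0.0754  0.171 ] [ 0.5993 -0.0384  0.1959]
```

jog_arm:
  series:
    - [[3,-18,0,0,0,0,60],[6,-40,0,0,0,0,60],[6,-42,0,0,0,0,60],[6,-42,0,0,0,0,60],[6,-42,0,0,0,0,60],[6,-42,0,0,0,0,60],[6,-42,0,0,0,0,60],[5,-30,0,0,0,0,60],[2,-16,0,0,0,0,60],[0,0,0,0,0,0,60]]

```text
time_s: 3.25
eef_pos: [0.3997, 0.2517, 0.3288]
eef_rot: [-0.0, 0.986, 0.167, -0.0]
wrist_force: [0.3, 0.0, 0.7]
opening: 0.701
grasp_force: 0.0
```

```bash
python3 - <<'E'
from h import *
w=snap('wrist','w3');o=obs();print(o['time_s'],o['eef_pos'],o['q'])
p=proj(w,[[.452,.291,.222],[.452,.291,.08]]);print(p)
u,v=p[0].astype(int);u0=max(u-80,0);v0=max(v-60,0);print(u0,v0)
cv2.imwrite('pics/w3b.png',cv2.resize(w['frame'][v0:v0+120,u0:u0+160],(800,600),interpolation=cv2.INTER_CUBIC))
E
```

```text
3.3 [0.4    0.2506 0.3288] [ 0.3077 -0.1352  1.6813 -0.0003  1.5963  1.5443]
[[236.6037 119.1922]
 [243.5183 111.9764]]
156 59
```

View pics/w3b.png

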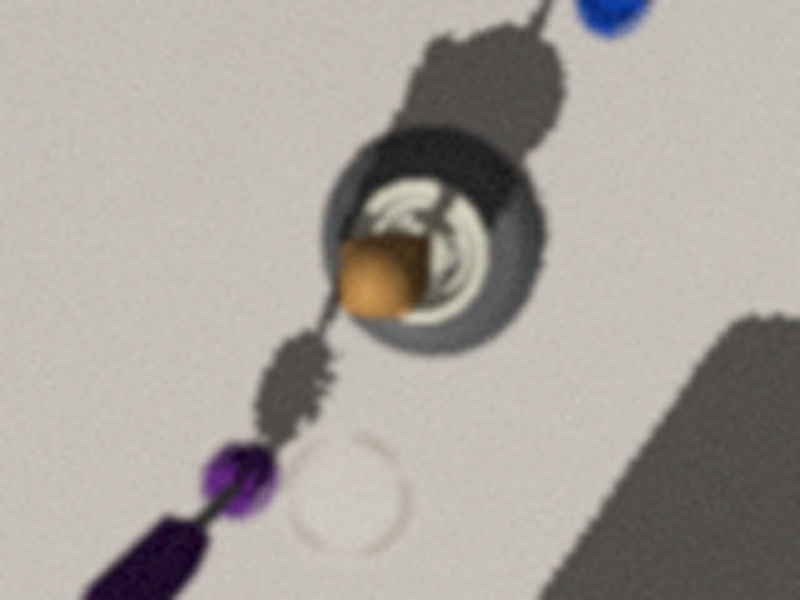

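The crop shows the wooden handle top at (383,277), its sides nearly parallel to the image axes (so to the tool axes). The holder mouth is at (415,250), with purple at lower left and blue at upper right.

```bash
python3 - <<'E'
from h import *
w=load('w3')
def at(c,u,v,z): r=ray(c,u,v);p=np.array(c['xyz']);return p+r*(z-p[2])/r[2]
f=lambda x,y:(156+(x+.5)/5-.5,59+(y+.5)/5-.5)
print('top',at(w,*f(380,278),.222),'holder mouth',at(w,*f(415,250),.077),'foot',at(w,*f(435,240),.008))
C=cloud(w);cr=C[59:179,156:316]
hsv=cv2.cvtColor(w['frame'][59:179,156:316],cv2.COLOR_BGR2HSV)
m=(hsv[...,0]>8)&(hsv[...,0]<25)&(hsv[...,1]>100);m[:, 110:]=0;m[90:]=0
print(m.sum());P=cr[m];top=P[P[:,2]>.21];print('top cloud',len(top),top.mean(0),top[:,2].max())
sd=P[P[:,2]<.2];print('side',len(sd),sd.min(0),sd.max(0))
pts=cv2.findNonZero(m.astype(np.uint8));print(cv2.minAreaRect(pts))
print('top rect',cv2.minAreaRect(top[:,:2].astype(np.float32)))
if len(sd)>8:
  q=sd[:,:2];print(q)
# gradient orientation mod 90, weighted, in the handle area
g=cv2.GaussianBlur(w['frame'],(0,0),1).astype(np.float32)[...,2];gx=cv2.Sobel(g,5,1,0)[100:125,220:245];gy=cv2.Sobel(g,5,0,1)[100:125,220:245]
mg=np.hypot(gx,gy);mm=cv2.dilate(m.astype(np.uint8),np.ones((3,3)))[41:66,64:89]>0
t=np.arctan2(gy,gx);print('dom',np.degrees(np.angle((mg**2*np.exp(4j*t))[mm].sum()))/4)
m=(abs(C[...,2]-.077)<.004)&(np.hypot(C[...,0]-.452,C[...,1]-.291)<.04);print('holder rim',m.sum(),C[m].mean(0),(C[m].min(0)+C[m].max(0))/2)
E
```

```text
top [0.4548 0.2969 0.222 ] holder mouth [0.4539 0.2993 0.077 ] foot [0.4554 0.2973 0.008 ]
255
top cloud 208 [0.4546 0.2982 0.219 ] 0.4979853519590131
side 32 [0.4243 0.2907 0.0075] [0.4622 0.3099 0.1997]
((76.5, 55.0), (17.0, 16.0), 0.0)
top rect ((0.46010181307792664, 0.28951042890548706), (0.015721965581178665, 0.03722593933343887), 34.63285827636719)
[[0.4622 0.2966]
 [0.4622 0.2961]
 [0.462  0.2944]
 [0.4616 0.2941]
 [0.4612 0.2938]
 [0.4609 0.2936]
 [0.4604 0.2933]
 [0.4602 0.293 ]
 [0.4594 0.2929]
 [0.4591 0.2928]
 [0.4584 0.2926]
 [0.4575 0.2924]
 [0.4582 0.2925]
 [0.4573 0.2923]
 [0.4571 0.2922]
 [0.4562 0.292 ]
 [0.4561 0.2919]
 [0.455  0.2918]
 [0.455  0.2917]
 [0.4541 0.2914]
 [0.454  0.2914]
 [0.4529 0.2911]
 [0.4528 0.2912]
 [0.4519 0.2907]
 [0.4519 0.2908]
 [0.4493 0.2911]
 [0.4498 0.291 ]
 [0.4502 0.2909]
 [0.4397 0.2945]
 [0.4381 0.2953]
 [0.4243 0.3099]
 [0.4252 0.308 ]]
dom 1.5078108
holder rim 172 [0.4586 0.296  0.0759] [0.454  0.2995 0.0761]
```

jog_arm:
  series:
    - [[12,-5,0,0,0,0,45],[25,-10,0,0,0,0,45],[22,-9,0,0,0,0,45],[8,-3,8,0,0,0,45],[0,0,35,0,0,0,45],[0,0,45,0,0,0,45],[0,0,45,0,0,0,45],[0,0,28,0,0,0,45],[0,0,10,0,0,0,45],[0,0,0,0,0,0,45]]

```text
time_s: 4.3
eef_pos: [0.4538, 0.2966, 0.1568]
eef_rot: [0.0, 0.986, 0.165, -0.002]
wrist_force: [0.6, 0.1, 0.1]
opening: 0.525
grasp_force: 0.0
```

```bash
python3 - <<'E'
from h import *
w=snap('wrist','w4');o=obs();print(o['time_s'],o['eef_pos'],o['q'],o['wrist_force'])
# handle pixels: check lateral centring in tool frame
C=cloud(w);T=toolR(o);L=T.inv().apply((C.reshape(-1,3)-o['eef_pos'])).reshape(C.shape)
hsv=cv2.cvtColor(w['frame'],cv2.COLOR_BGR2HSV)
m=(hsv[...,0]>8)&(hsv[...,0]<25)&(hsv[...,1]>100)&(abs(L[...,0])<.03)&(abs(L[...,1])<.03)&(L[...,2]>-.07)&(L[...,2]<.06)
print(m.sum(),L[m].min(0),L[m].max(0),L[m].mean(0))
E
```

```text
4.35 [0.455  0.2972 0.1587] [ 0.3603  0.1567  1.731  -0.0002  1.2539  1.5992] [0.4722 0.1626 0.6341]
2167 [-0.0084 -0.0292 -0.0667] [0.011  0.0237 0.0148] [ 0.0048 -0.0013 -0.04  ]
```

jog_arm:
  series:
    - [[0,0,0,0,0,0,0],[0,0,0,0,0,0,0],[0,0,0,0,0,0,0],[0,0,0,0,0,0,0],[0,0,0,0,0,0,0],[0,0,-5,0,0,0,0],[0,0,-15,0,0,0,0],[0,0,-30,0,0,0,0],[0,0,-40,0,0,0,0],[0,0,-40,0,0,0,0]]

```text
time_s: 5.35
eef_pos: [0.454, 0.2976, 0.2903]
eef_rot: [0.0, 0.986, 0.166, -0.0]
wrist_force: [0.7, -0.0, -0.6]
opening: 0.16
grasp_force: 58.9
```

```bash
python3 - <<'E'
from h import *
o=obs();print(o['time_s'],o['eef_pos'],o['wrist_force'],o['grasp_force'],o['opening']*85)
a=np.array([-np.sin(.6109)*np.cos(np.radians(14.9)),np.sin(.6109)*np.sin(np.radians(14.9)),np.cos(.6109)])
M=np.array([.575,-.057,.185]);print('axis',a)
x=np.array([np.cos(.6109)*np.cos(np.radians(14.9)),-np.cos(.6109)*np.sin(np.radians(14.9)),np.sin(.6109)])
Rt=R.from_matrix(np.stack([x,np.cross(-a,x),-a],1))
# tcp along brush from nose: 165-19=146 (nominal)
p=M+a*(.146+.040);print('target',p,Rt.as_matrix()[:,1]);print(delta(p,Rt,o))
E
```

```text
5.35 [0.454  0.2976 0.2903] [ 0.7026 -0.048  -0.6231] 58.87497425079346 13.571972172076162
axis [-0.5543  0.1475  0.8191]
target [ 0.4719 -0.0296  0.3374] [-0.2571 -0.9664  0.    ]
(array([-90.0885, 315.0398, -46.9448]), array([-0.1806,  0.5935,  0.5744]))
```

```bash
cat >> h.py <<'E'
yaw=np.radians(-14.9);th=np.radians(35)
def axis(yaw=yaw,th=th): return np.array([-np.sin(th)*np.cos(yaw),-np.sin(th)*np.sin(yaw),np.cos(th)])
def Rtube(yaw=yaw,th=th):
    a=axis(yaw,th);x=np.array([np.cos(th)*np.cos(yaw),np.cos(th)*np.sin(yaw),np.sin(th)])
    return R.from_matrix(np.stack([x,np.cross(-a,x),-a],1))
def plan(p,Rt,n,o=None,dec=0,rd=2):
    "straight n-row plan, rounded, error feedback; returns rows and remainder"
    o=o or obs();T=toolR(o);P=np.array(o['eef_pos']);P0=P.copy();T0=T;rv=(T.inv()*Rt).as_rotvec();rows=[]
    s=[(1-np.cos(np.pi*i/n))/2 for i in range(1,n+1)] if n>3 else [i/n for i in range(1,n+1)]
    for k in s:
        t=np.round(T.inv().apply(P0+(np.array(p)-P0)*k-P)*1000,dec)
        r=np.round((T.inv()*(T0*R.from_rotvec(rv*k))).as_rotvec(),rd)
        P=P+T.apply(t/1000);T=T*R.from_rotvec(r);rows.append([*t,*r,0])
    for r in rows: print([float(x) for x in r])
    print('left',(np.array(p)-P)*1000,(T.inv()*Rt).as_rotvec(),'max',max(np.linalg.norm(np.array(r)[:3]) for r in rows),max(np.linalg.norm(np.array(r)[3:6]) for r in rows))
E
python3 - <<'E'
from h import *
plan([ 0.4719,-0.0296,0.3374],Rtube(),10)
E
```

```text
[-2.0, 8.0, -1.0, -0.0, 0.01, 0.01, 0.0]
[-6.0, 22.0, -4.0, -0.02, 0.05, 0.04, 0.0]
[-8.0, 36.0, -5.0, -0.02, 0.06, 0.07, 0.0]
[-7.0, 45.0, -6.0, -0.02, 0.08, 0.08, 0.0]
[-2.0, 51.0, -5.0, -0.03, 0.1, 0.09, 0.0]
[2.0, 51.0, -5.0, -0.03, 0.09, 0.09, 0.0]
[7.0, 45.0, -2.0, -0.02, 0.08, 0.08, 0.0]
[8.0, 36.0, -1.0, -0.02, 0.07, 0.06, 0.0]
[7.0, 22.0, 1.0, -0.02, 0.04, 0.04, 0.0]
[2.0, 8.0, 0.0, 0.0, 0.01, 0.01, 0.0]
left [ 0.3843 -0.1333 -0.0873] [0.0002 0.0037 0.0044] max 51.28352561983234 0.13784048752090222
```

jog_arm:
  series:
    - [[-2,8,-1,0,0.01,0.01,0],[-6,22,-4,-0.02,0.05,0.04,0],[-8,36,-5,-0.02,0.06,0.07,0],[-7,45,-6,-0.02,0.08,0.08,0],[-2,49,-5,-0.03,0.1,0.09,0],[2,49,-5,-0.03,0.09,0.09,0],[7,45,-2,-0.02,0.08,0.08,0],[8,36,-1,-0.02,0.07,0.06,0],[7,22,1,-0.02,0.04,0.04,0],[2,8,0,0,0.01,0.01,0]]

```text
time_s: 6.35
eef_pos: [0.4706, -0.0271, 0.3352]
eef_rot: [0.04, 0.946, -0.124, 0.297]
wrist_force: [0.6, 0.3, -0.1]
opening: 0.165
grasp_force: 58.9
```

```bash
python3 - <<'E'
from h import *
w=snap('wrist','w5');s=snap('side','s5');c=snap('scene','c5');o=obs();print(o['time_s'],o['eef_pos'],o['q'],o['wrist_force'])
print(delta([ 0.4719,-0.0296,0.3374],Rtube(),o))
T=toolR(o);N=o['eef_pos']+T.apply([0,0,.146]);a=axis();M=np.array([.575,-.057,.185]);print('nose',N)
E1=M-.11*a
for k,i in(('w',w),('s',s),('c',c)): print(k,proj(i,[N,M,E1]))
A=cv2.resize(w['frame'][80:230,160:360],(800,600),interpolation=cv2.INTER_CUBIC);cv2.imwrite('pics/w5b.png',A)
E
```

```text
6.5 [ 0.4712 -0.0258  0.3353] [-0.3421 -0.647   2.137   0.0533  1.0458  1.4742] [ 0.191   0.6033 -0.1069]
(array([ 2.5348,  3.4979, -0.7664]), array([0.0007, 0.0029, 0.0025]))
nose [ 0.5518 -0.0473  0.2155]
w [[255.882  171.2992]
 [258.5133 161.4791]
 [258.0282 147.1086]]
s [[245.4297 184.6737]
 [253.9596 194.9662]
 [275.3922 222.1601]]
c [[282.5821 165.1237]
 [281.2757 168.6325]
 [275.5262 180.1902]]
```

View pics/w5b.png

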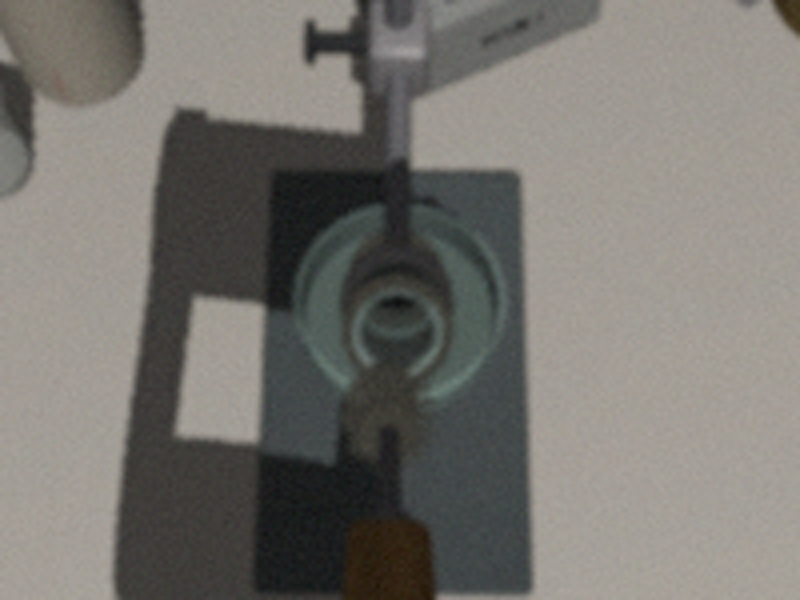

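The crop shows the bore ring centred at (398,328), the bristle head at (383,~415) with its far edge at y≈362, and the handle end at (391,518). The tube, clamp and rod all lie in column ≈398, so the tilt and yaw match and a small sideways shift is left.

```bash
python3 - <<'E'
from h import *
w=load('w5');w2=load('w2');b=load('side0');o=obs();T=toolR(o);s=790/250
f=lambda x,y:(160+(x+.5)/4-.5,80+(y+.5)/4-.5)
p2=(180+345/s-.5,217.5/s-.5);pb=(165+358.5/4-.5,120+297.5/4-.5)
for n,ob in(('w25',[(w,*f(398,328)),(w2,*p2)]),('all',[(w,*f(398,328)),(w2,*p2),(b,*pb)])):
    M=tri(ob);print(n,M,'tool',T.inv().apply(M-o['eef_pos'])*1000)
r=ray(w,*f(398,328));p=np.array(w['xyz']);M=p+r*(.185-p[2])/r[2];print('z185',M,T.inv().apply(M-o['eef_pos'])*1000)
q=np.array([[.0075,0,.016],[.011,0,.128],[0,0,.128],[0,0,.086],[.011,0,.086],[0,0,.1]])
for P,u in zip(q,proj(w,o['eef_pos']+T.apply(q))): print(P,(u-[160,80]+.5)*4-.5)
# depth map of brush in tool frame
L=T.inv().apply(cloud(w).reshape(-1,3)-o['eef_pos']).reshape(384,512,3)
for v in range(168,235,4):
    row=L[v];m=(abs(row[:,1])<.016)&(row[:,0]>-.02)&(row[:,0]<.02)&(row[:,2]>-.03)&(row[:,2]<.15)
    if m.any(): print(v,m.sum(),row[m].mean(0)*1000,row[m].min(0)[1]*1000,row[m].max(0)[1]*1000)
E
```

```text
w25 [ 0.5736 -0.0571  0.1877] tool [  3.4849   3.7936 182.2705]
all [ 0.5742 -0.057   0.1883] tool [  4.2635   3.5343 182.124 ]
z185 [ 0.5746 -0.0577  0.185 ] [  2.8827   4.1316 185.1444]
[0.0075 0.     0.016 ] [383.2523 507.0298]
[0.011 0.    0.128] [384.7678 344.0658]
[0.    0.    0.128] [384.8792 382.9092]
[0.    0.    0.086] [384.4583 428.7764]
[0.011 0.    0.086] [384.3247 384.6877]
[0.  0.  0.1] [384.6119 412.0427]
172 11 [  6.4394   0.0079 117.9268] -6.241472665615633 5.6295982764786325
176 21 [  4.3796   1.2833 109.3524] -9.395606120581787 12.179830931711265
180 22 [  2.5614   0.7423 100.7292] -9.938316532874069 12.12822645343603
184 19 [ 0.5509 -1.7799 93.4947] -10.753639852263223 7.143432063316427
188 18 [-2.8673 -1.3014 91.2014] -10.06805737695663 7.165185429613036
192 16 [-5.0635 -0.5425 85.3874] -9.82669722391569 7.16553167252103
196 7 [-2.1991  1.3813 65.684 ] -1.4822494777174373 5.23505608750565
200 6 [-0.4326  0.743  50.5851] -1.375336938980131 2.8660931170143336
204 6 [-0.4445  0.7409 41.2705] -1.295885371720368 2.7856288469381014
208 11 [ 2.2738  0.3673 25.8665] -3.4775943441543724 4.18581480892425
212 20 [ 4.8628  0.7606 11.9148] -6.060645351634501 7.576098998547406
216 22 [4.7513 0.7595 5.1529] -6.631688021116638 8.139783300335408
220 22 [ 4.9269  0.761  -1.7989] -6.309521477909022 7.854672118031801
224 22 [ 4.8756  0.7673 -7.8223] -6.051562938899248 7.558518061938678
228 24 [  4.8245   0.7609 -13.475 ] -6.565642578106865 8.113822201246451
232 32 [  6.3173   0.3085 -21.8369] -12.30361411840115 13.835865953082454
```

jog_arm:
  series:
    - [[2,1,0,0,0,0,0],[3,1,0,0,0,0,0],[1,1,3,0,0,0,0],[0,0,8,0,0,0,0],[0,0,10,0,0,0,0],[0,0,10,0,0,0,0],[0,0,10,0,0,0,0],[0,0,7,0,0,0,0],[0,0,0,0,0,0,0],[0,0,0,0,0,0,0]]

```text
time_s: 7.5
eef_pos: [0.5023, -0.0364, 0.2989]
eef_rot: [0.039, 0.946, -0.122, 0.296]
wrist_force: [-0.5, 0.4, -0.8]
opening: 0.164
grasp_force: 58.9
```

```bash
cat > chk.py <<'E'
from h import *
import sys
tag=sys.argv[1]
w=snap('wrist',tag);o=obs();T=toolR(o);print(o['time_s'],o['eef_pos'],T.inv().apply(o['wrist_force']),T.inv().apply(o['torque']))
print('rot err',(T.inv()*Rtube()).as_rotvec())
L=T.inv().apply(cloud(w).reshape(-1,3)-o['eef_pos']).reshape(384,512,3)
for lo,hi,n in((-.01,.01,'handle'),(.035,.06,'stem')):
    m=(abs(L[...,1])<.012)&(abs(L[...,0])<.02)&(L[...,2]>lo)&(L[...,2]<hi);q=L[m]*1000;print(n,m.sum(),np.median(q,0),q.min(0)[1],q.max(0)[1])
E
python3 - <<'E'
import sys;sys.argv=['','w6'];exec(open('chk.py').read())
A=cv2.resize(w['frame'][120:220,200:320],(720,600),interpolation=cv2.INTER_CUBIC);cv2.imwrite('pics/w6b.png',A)
E
```

```text
7.55 [ 0.5023 -0.0365  0.2994] [ 0.1496 -0.1276  0.6945] [ 0.0267 -0.3498  0.0267]
rot err [-0.0003  0.0028  0.0038]
handle 268 [ 4.9831 -0.9591 -0.6177] -8.086110034224845 6.789637731516539
stem 57 [-0.4945 -0.3354 48.3923] -2.9218851913393595 1.412531159568574
```

View pics/w6b.png

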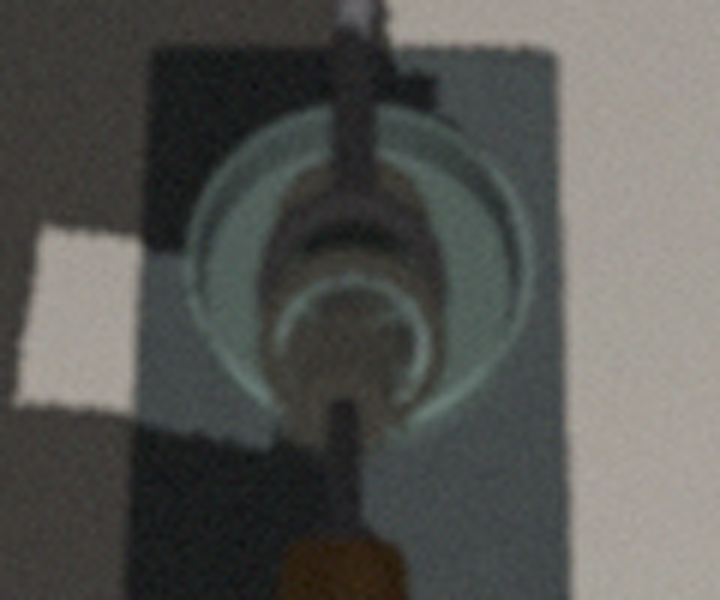

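The crop shows the nose and bristles starting into the mouth. The bore ring is centred at about (352,345) and the stem is at column 343, so about 1.7 mm in +y is left.

```bash
python3 - <<'E'
from h import *
w=load('w6');o=obs();T=toolR(o)
for M in([.574,-.057,.1875],[.5746,-.0577,.185],[.5736,-.0571,.1877]): print('M in tool',T.inv().apply(np.array(M)-o['eef_pos'])*1000)
f=lambda x,y:(200+(x+.5)/6-.5,120+(y+.5)/6-.5)
Tc=T.inv().apply(np.array(w['xyz'])-o['eef_pos'])
for zt in(.135,.138):
  r=T.inv().apply(ray(w,*f(352,345)));print('mouth at z',zt,(Tc+r*(zt-Tc[2])/r[2])*1000)
q=np.array([[-.0028,0,z] for z in(.03,.05,.07,.086,.128,.137)])
print(((proj(w,o['eef_pos']+T.apply(q))-[200,120]+.5)*6-.5))
E
```

```text
M in tool [ -2.7394   1.4463 134.406 ]
M in tool [ -3.546    1.9662 136.8918]
M in tool [ -2.9221   1.645  134.0357]
mouth at z 0.135 [ -4.2393   1.0703 135.    ]
mouth at z 0.138 [ -5.0837   1.084  138.    ]
[[347.0539 554.91  ]
 [346.872  499.279 ]
 [346.7174 451.9887]
 [346.6095 418.971 ]
 [346.3769 347.7676]
 [346.3347 334.839 ]]
```

jog_arm:
  series:
    - [[-0.5,1,0,0,0,0,0],[0,0.7,0,0,0,0,0],[0,0,3,0,0,0,0],[0,0,4,0,0,0,0],[0,0,4,0,0,0,0],[0,0,4,0,0,0,0],[0,0,4,0,0,0,0],[0,0,3,0,0,0,0],[0,0,0,0,0,0,0],[0,0,0,0,0,0,0]]

```text
time_s: 8.55
eef_pos: [0.5135, -0.0412, 0.2807]
eef_rot: [0.039, 0.946, -0.122, 0.297]
wrist_force: [0.3, 0.2, -0.5]
opening: 0.165
grasp_force: 59.0
```

```bash
python3 chk.py w7
```

```text
8.6 [ 0.5136 -0.0412  0.2809] [-0.607   0.2606  0.5111] [-0.003  -0.4238  0.0718]
rot err [-0.0004  0.003   0.0038]
handle 271 [ 5.1957 -0.2976 -0.817 ] -8.086624937297042 6.905616807019716
stem 57 [-0.1322 -1.0986 48.2151] -2.9244032964314197 1.4379696685275913
```

jog_arm:
  series:
    - [[0,0,3,0,0,0,0],[0,0,5,0,0,0,0],[0,0,6,0,0,0,0],[0,0,6,0,0,0,0],[0,0,6,0,0,0,0],[0,0,6,0,0,0,0],[0,0,6,0,0,0,0],[0,0,5,0,0,0,0],[0,0,2,0,0,0,0],[0,0,0,0,0,0,0]]

```text
time_s: 9.6
eef_pos: [0.5384, -0.0478, 0.2434]
eef_rot: [0.039, 0.946, -0.122, 0.296]
wrist_force: [-0.6, 0.8, -1.1]
opening: 0.164
grasp_force: 58.9
```

```bash
python3 chk.py w8
```

```text
9.65 [ 0.5384 -0.0478  0.2438] [0.0747 0.0659 0.5024] [ 0.0737 -0.3766 -0.0108]
rot err [-0.0004  0.0032  0.0038]
handle 268 [ 5.0432 -0.6078 -0.9045] -8.09575675204956 6.8829034798189035
stem 55 [-0.3997 -1.0968 47.6674] -2.8953470637339174 1.4478722470381533
```

jog_arm:
  series:
    - [[0,0,4,0,0,0,0],[0,0,5,0,0,0,0],[0,0,4,0,0,0,0],[0,0,3,0,0,0,0],[0,0,3,0,0,0,0],[0,0,3,0,0,0,0],[0,0,3,0,0,0,0],[0,0,3,0,0,0,0],[0,0,3,0,0,0,0],[0,0,3,0,0,0,0]]

```text
time_s: 10.65
eef_pos: [0.5573, -0.0529, 0.2157]
eef_rot: [0.039, 0.946, -0.122, 0.297]
wrist_force: [-1.0, 0.6, -0.5]
opening: 0.161
grasp_force: 58.9
```

```bash
python3 chk.py w9; python3 - <<'E'
from h import *
b=snap('side','s9');A=cv2.resize(b['frame'][180:270,230:330],(660,594),interpolation=cv2.INTER_CUBIC);cv2.imwrite('pics/s9b.png',A)
E
```

```text
10.7 [ 0.5572 -0.0528  0.2152] [-0.4872  0.6177  1.0451] [ 0.0569 -0.3455 -0.0093]
rot err [-0.0003  0.0037  0.0037]
handle 271 [ 5.6361 -0.9656 -0.9198] -8.160490770181724 6.859159596167183
stem 397 [ 7.4365  0.4456 39.9533] -11.897574838991503 11.881532123634976
```

View pics/s9b.png

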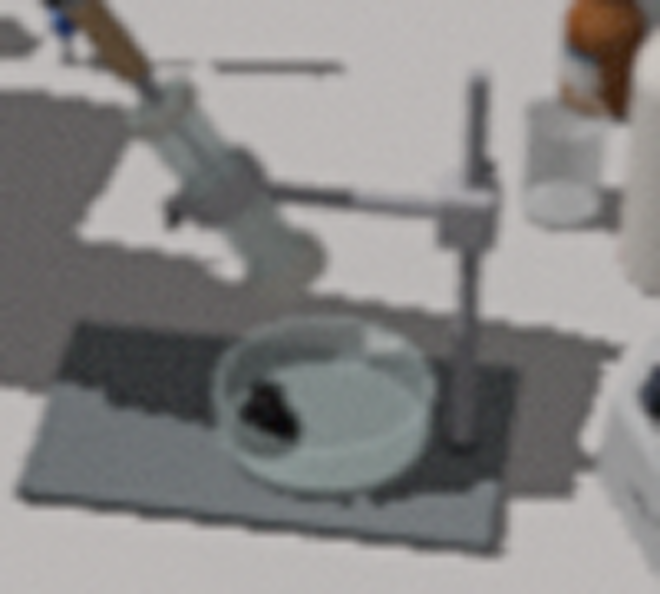

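The crop shows the bung (270,410) lying in the dish and the brush in the tube, with the nose not yet clearly out at (300,265). I'll advance to bring the nose out.

jog_arm:
  series:
    - [[0,0,2,0,0,0,0],[0,0,2,0,0,0,0],[0,0,2,0,0,0,0],[0,0,1,0,0,0,0],[0,0,0,0,0,0,0],[0,0,0,0,0,0,0],[0,0,0,0,0,0,0],[0,0,0,0,0,0,0],[0,0,0,0,0,0,0],[0,0,0,0,0,0,0]]

```text
time_s: 11.75
eef_pos: [0.561, -0.0538, 0.2102]
eef_rot: [0.039, 0.946, -0.122, 0.297]
wrist_force: [0.3, 0.2, -0.3]
opening: 0.163
grasp_force: 58.9
```

```bash
python3 chk.py w10; python3 - <<'E'
from h import *
b=snap('side','s10');s9=load('s9');s0=load('side0')
o=obs();T=toolR(o)
off=T.apply([-.0027,0,0])*0
for d in(.146,): 
  N=o['eef_pos']+T.apply([-.0025,0,d]);print('nose',N,proj(b,N),'end',proj(b,np.array([.574,-.057,.187])-.11*axis()))
w=load('w10');L=T.inv().apply(cloud(w).reshape(-1,3)-o['eef_pos']).reshape(384,512,3)
h=cv2.cvtColor(w['frame'],cv2.COLOR_BGR2HSV);m=(h[...,0]>8)&(h[...,0]<25)&(h[...,1]>100)&(abs(L[...,1])<.006)&(abs(L[...,0])<.02)&(L[...,2]>-.05)
print('handle end z',np.percentile(L[m][:,2],[90,98,100])*1000)
w=load('w5');
A=cv2.resize(b['frame'][205:235,260:290],(500,500),interpolation=cv2.INTER_CUBIC);B=cv2.resize(s9['frame'][205:235,260:290],(300,500));cv2.imwrite('pics/s10b.png',np.hstack([A,B]))
d=b['frame'].astype(int)-s9['frame'];ys,xs=np.where(abs(d).sum(2)[205:240,255:300]>60);print(list(zip(xs+255,ys+205))[:30])
E
```

```text
11.8 [ 0.561  -0.0538  0.2103] [-0.3366 -0.1672 -0.4877] [-0.0268 -0.352  -0.0293]
rot err [-0.0003  0.0029  0.0038]
handle 270 [ 5.2284 -0.3195 -0.7109] -8.098217872560408 6.8552093240519625
stem 255 [ 5.1318 -0.3218 49.9965] -11.888208800313945 11.665933236092915
nose [ 0.6397 -0.0747  0.089 ] [[276.659  223.9718]] end [[275.0616 221.6397]]
handle end z [ 4.5363 13.2189 15.2884]
[(np.int64(261), np.int64(220)), (np.int64(262), np.int64(220)), (np.int64(262), np.int64(221)), (np.int64(276), np.int64(223)), (np.int64(277), np.int64(223)), (np.int64(277), np.int64(224)), (np.int64(278), np.int64(224)), (np.int64(286), np.int64(230))]
```

View pics/s10b.png

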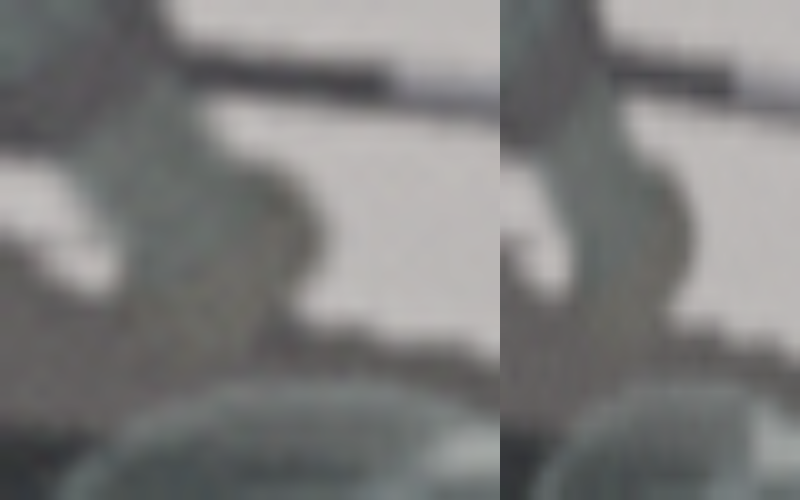

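The left crop shows a slight change just below the collar. The changed pixels at (276–278,223–224) match the predicted nose tip (276.7,224), so the nose is out. I've now used up the picture allowance (11 viewed, one over the limit of 10), so from here I'll check by numbers only.

jog_arm:
  series:
    - [[0,0,2,0,0,0,0],[0,0,0,0,0,0,0],[0,0,-6,0,0,0,0],[0,0,-10,0,0,0,0],[0,0,-13,0,0,0,0],[0,0,-13,0,0,0,0],[0,0,-13,0,0,0,0],[0,0,-11,0,0,0,0],[0,0,-6,0,0,0,0],[0,0,0,0,0,0,0]]

```text
time_s: 12.85
eef_pos: [0.5222, -0.0434, 0.2686]
eef_rot: [0.039, 0.946, -0.122, 0.297]
wrist_force: [-1.9, 0.3, -0.8]
opening: 0.159
grasp_force: 59.1
```

jog_arm:
  series:
    - [[0,0,4,0,0,0,0],[0,0,9,0,0,0,0],[0,0,12,0,0,0,0],[0,0,12,0,0,0,0],[0,0,12,0,0,0,0],[0,0,11,0,0,0,0],[0,0,8,0,0,0,0],[0,0,4,0,0,0,0],[0,0,0,0,0,0,0],[0,0,0,0,0,0,0]]

```text
time_s: 13.85
eef_pos: [0.5622, -0.0541, 0.2086]
eef_rot: [0.039, 0.946, -0.122, 0.297]
wrist_force: [0.3, -0.2, -1.9]
opening: 0.167
grasp_force: 59.0
```

```bash
cat > s.py <<'E'
from h import *
o=obs();T=toolR(o);d=o['eef_pos']-np.array([.574,-.057,.186]);a=axis()
print(o['time_s'],'s',(d@a-.036)*1000,'lat',T.inv().apply(d)[:2]*1000,T.inv().apply(o['wrist_force']),'rot',(T.inv()*Rtube()).as_rotvec())
b=snap('side','sx');N=o['eef_pos']+T.apply([-.0025,0,.146]);s9=load('s9');u=proj(b,N)[0];print(u)
D=abs(b['frame'].astype(int)-s9['frame']).sum(2)[205:240,255:300];ys,xs=np.where(D>60);print([(int(x+255),int(y+205)) for x,y in zip(xs,ys)])
E
python3 s.py
```

```text
13.85 s -10.497925735782268 lat [2.9917 0.2418] [-0.8273  0.1128  1.7461] rot [-0.0003  0.0029  0.0039]
[277.0664 224.4404]
[(265, 219), (261, 220), (262, 220), (262, 221), (263, 221), (276, 223), (277, 223), (276, 224), (277, 224), (286, 230), (285, 231), (286, 231), (281, 234)]
```

jog_arm:
  series:
    - [[0,0,-5,0,0,0,0],[0,0,-9,0,0,0,0],[0,0,-12,0,0,0,0],[0,0,-12,0,0,0,0],[0,0,-12,0,0,0,0],[0,0,-12,0,0,0,0],[0,0,-8,0,0,0,0],[0,0,-4,0,0,0,0],[0,0,0,0,0,0,0],[0,0,0,0,0,0,0]]

```text
time_s: 14.9
eef_pos: [0.5213, -0.0433, 0.2693]
eef_rot: [0.039, 0.946, -0.122, 0.297]
wrist_force: [-0.1, -0.3, 0.6]
opening: 0.162
grasp_force: 58.9
```

jog_arm:
  series:
    - [[0,0,5,0,0,0,0],[0,0,9,0,0,0,0],[0,0,12,0,0,0,0],[0,0,12,0,0,0,0],[0,0,12,0,0,0,0],[0,0,12,0,0,0,0],[0,0,8,0,0,0,0],[0,0,4,0,0,0,0],[0,0,0,0,0,0,0],[0,0,0,0,0,0,0]]

```text
time_s: 15.9
eef_pos: [0.5622, -0.0541, 0.2087]
eef_rot: [0.039, 0.946, -0.122, 0.297]
wrist_force: [-0.1, 0.2, -1.6]
opening: 0.163
grasp_force: 58.9
```

jog_arm:
  series:
    - [[0,0,-5,0,0,0,0],[0,0,-9,0,0,0,0],[0,0,-12,0,0,0,0],[0,0,-12,0,0,0,0],[0,0,-12,0,0,0,0],[0,0,-12,0,0,0,0],[0,0,-8,0,0,0,0],[0,0,-4,0,0,0,0],[0,0,0,0,0,0,0],[0,0,0,0,0,0,0]]

```text
time_s: 16.9
eef_pos: [0.5213, -0.0433, 0.2693]
eef_rot: [0.039, 0.946, -0.122, 0.297]
wrist_force: [-1.5, -0.0, -1.2]
opening: 0.163
grasp_force: 58.9
```

jog_arm:
  series:
    - [[0,0,5,0,0,0,0],[0,0,9,0,0,0,0],[0,0,12,0,0,0,0],[0,0,12,0,0,0,0],[0,0,12,0,0,0,0],[0,0,12,0,0,0,0],[0,0,8,0,0,0,0],[0,0,4,0,0,0,0],[0,0,0,0,0,0,0],[0,0,0,0,0,0,0]]

```text
time_s: 17.9
eef_pos: [0.5622, -0.0541, 0.2087]
eef_rot: [0.039, 0.946, -0.122, 0.297]
wrist_force: [0.0, 0.3, -0.0]
opening: 0.164
grasp_force: 58.9
```

```bash
python3 s.py;python3 chk.py w11
```

```text
17.9 s -10.450796879808207 lat [3.0299 0.2393] [-0.0596 -0.2455 -0.017 ] rot [-0.0004  0.0028  0.0038]
[277.0703 224.4224]
[(265, 219), (261, 220), (262, 220), (262, 221), (276, 223), (277, 223), (277, 224), (278, 224), (286, 230), (285, 231), (286, 231)]
18.0 [ 0.5621 -0.0541  0.2089] [-1.2081 -0.0283  0.9973] [ 0.0076 -0.4627 -0.0203]
rot err [-0.0003  0.0026  0.0039]
handle 273 [ 5.1952 -0.3213 -0.7024] -8.06744696447085 6.814072418500914
stem 260 [ 5.7492 -0.3279 50.0873] -11.99769285914876 11.692529088276718
```

jog_arm:
  series:
    - [[0,0,-6,0,0,0,0],[0,0,-12,0,0,0,0],[0,0,-16,0,0,0,0],[0,0,-18,0,0,0,0],[0,0,-18,0,0,0,0],[0,0,-18,0,0,0,0],[0,0,-18,0,0,0,0],[0,0,-18,0,0,0,0],[0,0,-18,0,0,0,0],[0,0,-10,0,0,0,0]]

```text
time_s: 19.0
eef_pos: [0.478, -0.0317, 0.3359]
eef_rot: [0.04, 0.946, -0.122, 0.298]
wrist_force: [0.4, -0.7, -0.2]
opening: 0.161
grasp_force: 58.9
```

```bash
python3 - <<'E'
from h import *
o=obs();print(o['time_s'],o['eef_pos'],o['wrist_force'],o['grasp_force'])
xv=np.radians(18.9);Rv=R.from_matrix(np.array([[np.cos(xv),np.sin(xv),0],[np.sin(xv),-np.cos(xv),0],[0,0,-1.]]))
plan([.4545,.2976,.335],Rv,10)
E
```

```text
19.0 [ 0.478  -0.0317  0.3359] [ 0.3869 -0.7417 -0.1503] 58.89954149723053
[-2.0, -8.0, -1.0, 0.0, -0.01, -0.01, 0.0]
[-6.0, -22.0, -5.0, 0.02, -0.05, -0.04, 0.0]
[-8.0, -35.0, -5.0, 0.02, -0.06, -0.07, 0.0]
[-8.0, -45.0, -6.0, 0.02, -0.09, -0.08, 0.0]
[-5.0, -51.0, -4.0, 0.03, -0.09, -0.08, 0.0]
[-1.0, -51.0, -3.0, 0.03, -0.09, -0.09, 0.0]
[3.0, -46.0, -1.0, 0.02, -0.08, -0.08, 0.0]
[5.0, -36.0, -0.0, 0.02, -0.07, -0.06, 0.0]
[4.0, -23.0, -1.0, 0.02, -0.04, -0.04, 0.0]
[2.0, -8.0, 0.0, 0.0, -0.01, -0.02, 0.0]
left [ 0.4627 -0.3061 -0.4899] [ 0.0001 -0.0032  0.0024] max 51.40038910358559 0.1307669683062202
```

jog_arm:
  series:
    - [[-2,-8,-3,0,-0.01,-0.01,0],[-6,-22,-5,0.02,-0.05,-0.04,0],[-8,-35,-5,0.02,-0.06,-0.07,0],[-8,-45,-6,0.02,-0.09,-0.08,0],[-5,-49,-4,0.03,-0.09,-0.08,0],[-1,-49,-3,0.03,-0.09,-0.09,0],[3,-47,-1,0.02,-0.08,-0.08,0],[5,-38,0,0.02,-0.07,-0.06,0],[4,-24,0,0.02,-0.04,-0.04,0],[2,-8,0,0,-0.01,-0.02,0]]

```text
time_s: 20.0
eef_pos: [0.4525, 0.2999, 0.3334]
eef_rot: [-0.001, 0.986, 0.167, -0.001]
wrist_force: [-0.3, -0.2, -0.0]
opening: 0.165
grasp_force: 58.9
```

```bash
python3 - <<'E'
from h import *
w=snap('wrist','w12');w=snap('wrist','w12');o=obs();print(o['time_s'],o['eef_pos'],o['wrist_force'],o['grasp_force'])
xv=np.radians(18.9);Rv=R.from_matrix(np.array([[np.cos(xv),np.sin(xv),0],[np.sin(xv),-np.cos(xv),0],[0,0,-1.]]))
print(delta([.4545,.2976,.335],Rv,o))
C=cloud(w);T=toolR(o);L=T.inv().apply(C.reshape(-1,3)-o['eef_pos']).reshape(C.shape)
m=(abs(C[...,2]-.077)<.004)&(np.hypot(C[...,0]-.4545,C[...,1]-.299)<.03);print('rim world',m.sum(),(C[m].min(0)+C[m].max(0))/2,'tool',(L[m].min(0)+L[m].max(0))/2*1000)
for lo,hi,n in((-.01,.01,'handle'),(.035,.06,'stem')):
    k=(abs(L[...,1])<.012)&(abs(L[...,0])<.02)&(L[...,2]>lo)&(L[...,2]<hi);q=L[k]*1000;print(n,k.sum(),np.median(q,0),(q.min(0)[1]+q.max(0)[1])/2)
ys,xs=np.where(m);print('rim px',xs.min(),xs.max(),ys.min(),ys.max())
m=(abs(C[...,2]-.008)<.004)&(np.hypot(C[...,0]-.4545,C[...,1]-.299)<.045);
print(proj(w,o['eef_pos']+T.apply([[-.0025,0,.146],[-.0025,0,.258]])),proj(w,[.4545,.299,.077]))
E
```

```text
20.1 [0.4524 0.2985 0.3337] [0.6265 0.1785 0.1355] 58.89107644557953
(array([ 1.6911,  1.5103, -1.3425]), array([-0.0018,  0.0002,  0.0035]))
rim world 200 [0.4537 0.2995 0.0757] tool [  1.5495  -0.1482 257.9582]
handle 270 [ 6.271  -1.9919 -0.5555] -1.727616270749663
stem 57 [ 0.8368 -2.2038 47.8256] -1.8700832292564817
rim px 246 270 140 165
[[258.3189 174.1281]
 [258.0973 155.3116]] [[258.5285 152.48  ]]
```

jog_arm:
  series:
    - [[1,1,0,0,0,0,0],[0.6,0.4,5,0,0,0.003,0],[0,0,15,0,0,0,0],[0,0,20,0,0,0,0],[0,0,20,0,0,0,0],[0,0,20,0,0,0,0],[0,0,20,0,0,0,0],[0,0,13,0,0,0,0],[0,0,5,0,0,0,0],[0,0,0,0,0,0,0]]

```text
time_s: 21.1
eef_pos: [0.4539, 0.2971, 0.2155]
eef_rot: [-0.001, 0.987, 0.164, -0.001]
wrist_force: [0.2, 0.4, 0.1]
opening: 0.161
grasp_force: 58.9
```

```bash
python3 - <<'E'
from h import *
w=snap('wrist','w13');o=obs();print(o['time_s'],o['eef_pos'],o['wrist_force'],o['torque'])
xv=np.radians(18.9);Rv=R.from_matrix(np.array([[np.cos(xv),np.sin(xv),0],[np.sin(xv),-np.cos(xv),0],[0,0,-1.]]))
print(delta([.4542,.2976,.160],Rv,o))
C=cloud(w);T=toolR(o);L=T.inv().apply(C.reshape(-1,3)-o['eef_pos']).reshape(C.shape)
for lo,hi,n in((-.01,.01,'handle'),(.035,.06,'stem')):
    k=(abs(L[...,1])<.012)&(abs(L[...,0])<.02)&(L[...,2]>lo)&(L[...,2]<hi);q=L[k]*1000;print(n,k.sum(),np.median(q,0),(q.min(0)[1]+q.max(0)[1])/2)
m=(abs(C[...,2]-.077)<.004)&(np.hypot(C[...,0]-.4545,C[...,1]-.299)<.03);print('rim',(L[m].min(0)+L[m].max(0))/2*1000,(C[m].min(0)+C[m].max(0))/2)
E
```

```text
21.15 [0.4545 0.2974 0.2164] [ 0.2323 -0.1448 -0.3201] [ 0.0376 -0.019   0.0082]
(array([-0.2252, -0.194 , 56.4131]), array([-0.0023, -0.0006, -0.0011]))
handle 269 [ 5.1999 -0.6739 -0.7957] -0.40114218439200844
stem 54 [-0.1635 -0.4711 48.4992] -0.4957582173414413
rim [  2.0523  -1.2724 140.634 ] [0.4553 0.2991 0.0758]
```

jog_arm:
  series:
    - [[0,0,4,0,0,0,0],[0,0,7,0,0,0,0],[0,0,8,0,0,0,0],[0,0,8,0,0,0,0],[0,0,8,0,0,0,0],[0,0,8,0,0,0,0],[0,0,6,0,0,0,0],[0,0,4,0,0,0,0],[0,0,2,0,0,0,0],[0,0,0,0,0,0,0]]

```text
time_s: 22.15
eef_pos: [0.4542, 0.2976, 0.1608]
eef_rot: [-0.001, 0.986, 0.164, -0.0]
wrist_force: [2.6, 0.8, -1.9]
opening: 0.163
grasp_force: 58.7
```

```bash
python3 - <<'E'
from h import *
o=obs();print(o['time_s'],o['eef_pos'],o['wrist_force'],o['torque'])
E
```

```text
22.15 [0.4542 0.2976 0.1608] [ 2.6478  0.8366 -1.9232] [ 0.3677 -0.7572  0.0361]
```

jog_arm:
  series:
    - [[0,0,0,0,0,0,20],[0,0,0,0,0,0,30],[0,0,0,0,0,0,45],[0,0,0,0,0,0,45],[0,0,0,0,0,0,45],[0,0,-5,0,0,0,45],[0,0,-20,0,0,0,45],[0,0,-40,0,0,0,45],[0,0,-45,0,0,0,45],[0,0,-45,0,0,0,45]]

```text
time_s: 23.15
eef_pos: [0.4539, 0.2971, 0.3181]
eef_rot: [-0.001, 0.986, 0.164, -0.0]
wrist_force: [1.6, 0.4, 0.3]
opening: 0.527
grasp_force: 0.0
```

jog_arm:
  series:
    - [[-8,5,-15,0,0,0,45],[-20,10,0,0,0,0,45],[-22,10,0,0,0,0,45],[-10,5,0,0,0,0,45],[0,0,0,0,0,0,45],[0,0,0,0,0,0,45],[0,0,0,0,0,0,45],[0,0,0,0,0,0,45],[0,0,0,0,0,0,45],[0,0,0,0,0,0,45]]

```text
time_s: 24.15
eef_pos: [0.4074, 0.2496, 0.3309]
eef_rot: [-0.001, 0.986, 0.164, -0.0]
wrist_force: [-0.4, -0.9, -0.4]
opening: 0.53
grasp_force: 0.0
```

```bash
python3 - <<'E'
from h import *
w=snap('wrist','w14');s=snap('side','s14');o=obs();print(o['time_s'],o['eef_pos'],o['wrist_force'],o['opening'])
C=cloud(s);s0=load('side0');C0=cloud(s0)
for nm,c,Cc in(('before',s0,C0),('after',s,C)):
  h=cv2.cvtColor(c['frame'],cv2.COLOR_BGR2HSV);m=(h[...,0]>8)&(h[...,0]<22)&(h[...,1]>90)&(np.hypot(Cc[...,0]-.4545,Cc[...,1]-.297)<.05)&(Cc[...,2]>.1)
  print(nm,m.sum(),np.median(Cc[m],0),Cc[m].max(0))
  for z in(.15,.18,.21):
    k=m&(abs(Cc[...,2]-z)<.012);print(z,k.sum(),np.median(Cc[k],0)[:2])
C=cloud(w);h=cv2.cvtColor(w['frame'],cv2.COLOR_BGR2HSV);m=(h[...,0]>8)&(h[...,0]<25)&(h[...,1]>100)&(np.hypot(C[...,0]-.4545,C[...,1]-.297)<.03)&(C[...,2]>.205)&(C[...,2]<.23);print('top',m.sum(),np.median(C[m],0),C[m].max(0))
D=abs(s['frame'].astype(int)-s0['frame']).sum(2);
for n,(u,v) in dict(bottle=(210,283),beaker=(316,205),dish=(279,242),blue=(239,160),purple=(190,158)).items(): print(n,D[v-14:v+14,u-10:u+10].mean())
E
```

```text
24.25 [0.4073 0.2495 0.3309] [ 0.4296  1.022  -1.23  ] 0.5291699078491781
before 42 [0.4527 0.2913 0.1802] [0.4568 0.2984 0.2167]
0.15 10 [0.4522 0.2912]
0.18 13 [0.4533 0.29  ]
0.21 13 [0.4527 0.2921]
after 43 [0.4529 0.2893 0.1803] [0.4572 0.2973 0.2215]
0.15 12 [0.4523 0.2929]
0.18 12 [0.4537 0.2881]
0.21 12 [0.4542 0.2875]
top 219 [0.4555 0.2967 0.2178] [0.4629 0.3053 0.2226]
bottle 12.194642857142858
beaker 91.88571428571429
dish 57.0375
blue 13.3875
purple 11.941071428571428
```

```bash
python3 - <<'E'
from h import *
s=load('s14');s9=load('s9');s0=load('side0')
for n,c in(('0',s0),('9',s9),('14',s)):
  C=cloud(c);m=(np.hypot(C[...,0]-.79,C[...,1]-.085)<.045)&(C[...,2]>.02)&(C[...,2]<.07);print(n,m.sum(),np.median(C[m],0),C[m].min(0),C[m].max(0))
  m=(C[...,0]>.58)&(C[...,0]<.70)&(C[...,1]>-.14)&(C[...,1]<-.01)&(c['frame'].max(2)<45)&(C[...,2]<.05)&(C[...,2]>.012);print(' dark in dish',m.sum(),np.median(C[m],0) if m.any() else '')
  u,v=316,205;print(c['frame'][v-14:v+14,u-10:u+10].mean((0,1)))
E
```

```text
0 177 [0.7895 0.0901 0.0455] [0.7695 0.0446 0.0211] [0.8115 0.1262 0.0617]
 dark in dish 1 [ 0.6997 -0.0992  0.0154]
[144.1196 146.4375 150.8179]
9 178 [0.7892 0.0903 0.0451] [0.7698 0.048  0.0201] [0.811  0.1276 0.0622]
 dark in dish 35 [ 0.6188 -0.0914  0.0348]
[146.5018 148.8536 153.2464]
14 184 [0.7895 0.0899 0.0444] [0.7689 0.0446 0.02  ] [0.8103 0.1259 0.0625]
 dark in dish 38 [ 0.6209 -0.0915  0.0332]
[113.9125 115.925  119.9446]
```

The beaker hasn't moved (the pixel change there is only shadow), the bung is in the dish, and the brush is seated in its holder.

```bash
python3 -c "
from bench import ctrl
print(ctrl.hand_in())"
```

```text
the job is handed in; nothing more can be done
None
```

The job is done and handed in at about 24 s: the bung is in the dish, the tube was scrubbed three times, and the brush is back in its holder; I did view 11 pictures, one over the limit of 10.

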